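# Feed rejected lens cells to the counter

### The job

Slide the carriage with the white bin along its rail up against the loading stop under the pink tray, tip the tray over with its red crank so that all five lens cells drop into the bin, and swing the tray back down level. Then slide the loaded bin back until its yellow stripe stands opposite the sensor's yellow pointer, and with it standing there press the green count button. Do not press the red button, and leave the other things on the bench where they are.

Things in the scene. Friction and masses are not known exactly. Their poses are not given: they have to be found in the camera images.
- carriage (a joint): position of the carriage on its rail, m: 0 = at the end away from the tipping tray, 0.24 = against the loading stop at the tray end, where the bin stands under the tray's lip. It grows towards the tray (along +y of bin_floor). Friction (about 3 N) keeps it where it is left; a push of 5 to 10 N moves it.
- bin_floor (a point): centre of the inner floor of the white open bin that rides on the carriage (bin 130 x 130 mm outside, walls 5 mm, rim 63 mm above this point, 114 mm above the bench). Its y axis runs along the rail towards the tipping tray, its x axis points across the rail to the side away from the robot, z up.
- paddle_top (a point): middle of the top edge of the blue upright push paddle on the carriage's robot side, 132 mm above the bench: 10 mm thick along the rail, 52 mm wide across it, 98 mm tall. Push it along the rail from either side.
- bin_mark (a point): yellow stripe on the rim and outer face of the bin's wall away from the robot, at the middle of the bin (7 mm wide; point at the rim)
- pointer_tip (a point): tip of the yellow pointer (7 mm wide, 82 mm above the bench) of the white counting sensor, a 140 mm tall fixed post behind the rail. The counting place is where the bin's yellow stripe is level with this tip along the rail. Axes as bin_floor.
- tray (a joint): angle of the pink tipping tray, rad: 0 = level on its rest, 1.3 = tipped fully with its open lip down. Friction holds it at any angle (about 0.4 Nm plus the weight: 4 to 7 N at the crank).
- tray_hinge (a point): middle of the hinge axis of the tray, across the rail at the tray's open lip, 135 mm above the bench. The frame turns with the tray: x along the hinge axis, away from the robot; the tray (110 mm across, 145 mm long, walls 40 mm high, closed at its far end) lies along +y, away from the bin when level; tipping lifts the far end.
- crank_grip (a point): middle of the tray's red crank handle, a level bar 16 mm thick across the rail on the robot's side, free 28 mm either side of this point; 126 mm from the tray's centre line, 110 mm from the hinge axis. Tray level: the crank arm leans 0.436 rad from upright away from the bin; at 1.3 rad it leans 0.864 rad towards the bin. Push or pull it along the rail.
- count (a joint): travel of the green count button, m: 0 up, 0.006 fully pressed (spring, 5 N); counts as pressed beyond 0.004
- count_top (a point): centre of the top of the green count button (36 mm across) on its own black box; it is pressed down
- clear (a joint): travel of the red clear button, m: 0 up, 0.006 fully pressed; must not be pressed
- clear_top (a point): centre of the top of the red clear button (36 mm across), on a like black box; the two boxes may have changed places
- cell0: rejected lens cell: black square block 28 x 28 x 18 mm with a green-coated lens on top, 20 g, starts lying in the pink tipping tray; origin at the centre of its underside
- cell1: rejected lens cell: black square block 28 x 28 x 18 mm with a green-coated lens on top, 20 g, starts lying in the pink tipping tray; origin at the centre of its underside
- cell2: rejected lens cell: black square block 28 x 28 x 18 mm with a green-coated lens on top, 20 g, starts lying in the pink tipping tray; origin at the centre of its underside
- cell3: rejected lens cell: black square block 28 x 28 x 18 mm with a green-coated lens on top, 20 g, starts lying in the pink tipping tray; origin at the centre of its underside
- cell4: rejected lens cell: black square block 28 x 28 x 18 mm with a green-coated lens on top, 20 g, starts lying in the pink tipping tray; origin at the centre of its underside
- gauge: bystander: steel dial gauge lying face up, 56 mm dial 20 mm high with a 45 mm stem along x; origin under the dial
- clamp: bystander: small aluminium lens clamp, 45 x 35 x 18 mm; origin under its centre
- solvent: bystander: yellow round bottle with a steel cap, 56 mm across, 120 mm tall; origin under its centre
- beaker: bystander: steel beaker, 80 mm across, 120 mm tall; origin under its centre
- airgun: bystander: blue air gun lying flat, 180 x 110 x 30 mm; origin under the barrel's middle
- torch: bystander: black pocket torch lying along x, 130 mm long, 28 mm thick; origin under its middle

How it is judged:
By the outcome, as a careful person would: the job done as asked, in the order asked, and still so for the second after the job is handed in, with the robot touching nothing.
It also fails if it takes over 72 s, if anything falls off the work surface, if the arm or the gripper's body presses on something with over 40 N, if the wrist force passes 120 N, or if a joint passes its speed limit or range.

### The arm

A 6-joint arm with a two-finger parallel gripper is mounted at the origin on the work surface. World frame = base frame: x ahead of the robot, y to its left, z up, the work surface at z = 0. Lengths are in mm, angles in degrees, forces in N, time in s.
With the tool pointing down it reaches from about 375 to 975 mm from the base axis. Payload 3.8 kg.
Tool frame: the origin (TCP) lies at the very end of the fingers, on their centre line; the grasp point (between the pads) lies 19 mm behind it; z points along the fingers, y is the line along which they close (so a half turn about z gives the same grasp; the last joint's range is limited). The gripper opens to 88 mm and grips with 3 to 60 N. Pads are 18 mm wide; open, the fingers measure 123 mm over their backs; the gripper's body (75 mm by 187 mm) begins 45 mm behind the grasp point.
Start: joints at [-67.546, 15.12, 91.902, -0, 72.978, -2.114], TCP at [280.645, -613.886, 238.706] pointing down, gripper open.
Joint ranges: [-150.88, 150.88], [-54.13, 125.18], [17.81, 147.31], [-75.09, 255.09], [0, 152.58], [-146.25, 146.25]. Speed limits (degrees/s): [147.25, 147.25, 180, 180, 180, 180].

### API

Orientations are given as a 3x3 rotation matrix whose columns are the frame's x, y, z axes.
In Python, from workcell import sensors, optics, arm gives the robot as it stands.
- The arm moves only by the tool step_arm, never from a script. Its argument "steps" is a list of rows, each a list of 4 numbers: the shift along the world's x, y, z in cm, then the turn about the world's z in degrees. In form: [[x, y, z, turn], ...]. A call has 1 to 12 rows; each row shifts and turns the commanded pose from where the row before left it; what a row does not reach is not made up. A row lasts 1/10 s, in which the tool goes at most 50 mm and 8.59 degrees, less where a joint would pass 70% of its speed; a pose out of reach is approached as far as the arm can. A call is refused whole if a number of a shift passes 5 or a number of a turn 8.59, either way. A call with a gripper value outside its range is refused whole. "grip" is the closure, from -1 (fully open) to 1 (shut), set as the call begins (left out, the last holds). The fingers move at their own pace and stop on an object; "squeeze" is the grip in N (left out, the last holds). Time passes only in rows, so rows that do not move let the fingers close. It gives the time, the measured TCP pose, the force, the opening and the grip force at its end, in the units of the state.
- sensors.sense(): the state, without advancing time (a new reading comes with each control period).
- optics.camera(name): name is "side" or "top"; returns (picture, depth): 400x640x3 uint8, red, green, blue; 400x640 float32, mm along the optical axis (not along the pixel's ray), 0 where there is no reading.
- optics.camera_params(name): a dict with "fx", "fy", "cx", "cy" (pixels), "k1" (the pictures are not rectified: a ray, as slopes to the right and down, at radius r is drawn at 1 + k1 r^2 times it, then the intrinsics apply), "eye" and "orientation" of the camera in the world. Camera axes: x right, y down, z forward; pixel columns grow to the right and rows downward; lengths in mm; the calibration is good to about 2 mm. A picture is of the moment at which its call begins. camera_params takes no time and is no camera call.
- arm.job_done(): hands the job in; it is judged then, once.
The state is a dict: "time_s": time; "joint_positions": joint angles; "qvel": joint speeds; "joint_torque": joint torques, N m; "position": TCP position; "orientation": TCP orientation; "wrist_force": force on the tool from outside, world axes, zero at the start; "torque": the same for the moment, N m; "width": finger opening in mm; "finger_force": force on a finger pad.
Only numpy, scipy, OpenCV 4.12 (cv2) and the standard library are available. Lean on these libraries where they do the work, as an engineer would, in place of code of your own. Each camera call takes 0.05 s, during which the arm holds its last target. There are 200 camera calls.

## Working session

There is one attempt and no reset: what is moved stays moved. The work goes in short steps, Python scripts to look and compute and a tool call to move; the robot and the scene stay as the last step left them, time stands still between calls to the robot, and variables do not carry over. Pictures are saved under pics/ and viewed, at most 10 in all, crops included, and the job is handed in when it is done.

Besides the shell and the picture viewer there is one more tool, called after ">>>" as name(argument=value, ...) on one line, values as JSON. step_arm: Moves the arm, as the interface text tells. Its arguments: {"type":"object","properties":{"steps":{"type":"array"},"grip":{"type":"number"},"squeeze":{"type":"number"}},"required":["steps"]}

```bash
mkdir -p pics; cat > h.py <<'E'
import numpy as np, cv2
from workcell import sensors, optics, arm
def grab(n,tag):
    im,d=optics.camera(n); np.savez(f'pics/{tag}.npz',im=im,d=d)
    cv2.imwrite(f'pics/{tag}.png',im[:,:,::-1]); return im,d
def world(n,u,v,d):
    """pixels + depth -> world"""
    p=optics.camera_params(n); u=np.asarray(u,float);v=np.asarray(v,float)
    K=np.array([[p['fx'],0,p['cx']],[0,p['fy'],p['cy']],[0,0,1.]])
    q=cv2.undistortPoints(np.stack([u,v],-1).reshape(-1,1,2),K,np.array([p['k1'],0,0,0.]))[:,0]
    z=np.asarray(d,float).ravel()
    return np.c_[q*z[:,None],z]@np.array(p['orientation']).T+np.array(p['eye'])
def cloud(n,d):
    v,u=np.mgrid[0:400,0:640]
    return world(n,u.ravel(),v.ravel(),d.ravel()).reshape(400,640,3)
E
python3 - <<'E'
from h import *
for n in('side','top'):
    grab(n,n+'0'); print(n,optics.camera_params(n))
s=sensors.sense();print(s['time_s'],s['position'],s['orientation'])
E
```

```text
side {'fx': 473.8494186401361, 'fy': 473.8494186401361, 'cx': 321.008719208294, 'cy': 192.4751441355878, 'k1': -0.02873401233420614, 'eye': array([ 278.86129168, 1179.01401298, 1084.80574373]), 'orientation': array([[-0.97196958, -0.14107937,  0.1880738 ],
       [-0.23508807,  0.59325922, -0.76992019],
       [-0.00295666, -0.7925529 , -0.60979599]])}
top {'fx': 489.8437668806477, 'fy': 489.8437668806477, 'cx': 320.51927186137704, 'cy': 201.36964955764608, 'k1': -0.07622102158758891, 'eye': array([ 348.00512514,  -36.55687283, 1371.00681154]), 'orientation': array([[ 0.01032911, -0.98603473,  0.16621921],
       [-0.9996991 , -0.0064843 ,  0.02365706],
       [-0.02224887, -0.16641355, -0.98580501]])}
0.1 [ 280.38539084 -613.31203409  237.54334502] [[ 9.09481025e-01  4.15744724e-01 -7.67552754e-04]
 [ 4.15745427e-01 -9.09479179e-01  1.83352752e-03]
 [ 6.42061443e-05 -1.98666504e-03 -9.99998025e-01]]
```

View pics/top0.png

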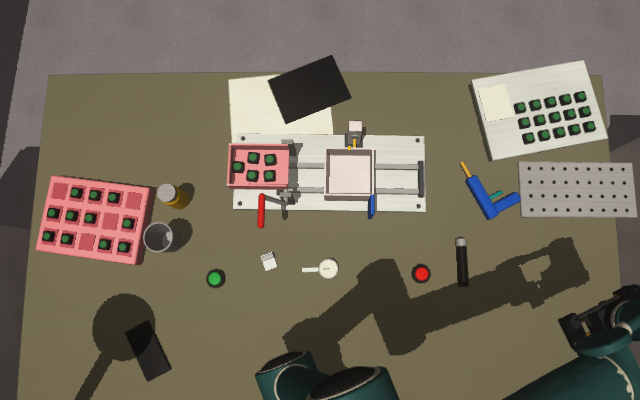

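View pics/side0.png

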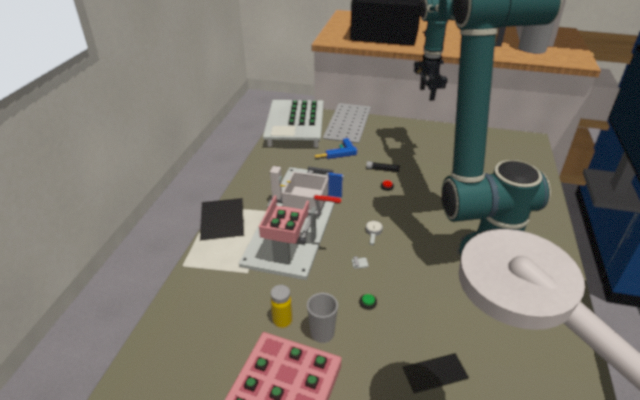

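The top view shows the bin at (350,174), the blue paddle at (372,205), the red crank at (262,210), the tray at (258,166), the pointer at about (352,142), the green button at (215,278) and the red button at (421,273). The side view shows the same things, with the tray nearer than the bin. Next I'll measure them by colour in both views.

```bash
cat > m.py <<'E'
from h import *
import sys
def blobs(tag,n,col,box,zmin=-50,zmax=400):
    f=np.load(f'pics/{tag}.npz'); im=f['im'];d=f['d']; hsv=cv2.cvtColor(im,cv2.COLOR_RGB2HSV).astype(int)
    P=cloud(n,d); H,S,V=hsv[...,0],hsv[...,1],hsv[...,2]
    m={'red':((H<6)|(H>174))&(S>170)&(V>80),'green':(H>50)&(H<75)&(S>150)&(V>70),'blue':(H>105)&(H<125)&(S>150)&(V>50),
     'yellow':(H>18)&(H<30)&(S>140)&(V>90),'pink':((H<6)|(H>170))&(S>60)&(S<150)&(V>140)}[col]
    k=np.zeros(m.shape,bool);x0,y0,x1,y1=box;k[y0:y1,x0:x1]=1
    m=m&k&(d>0)&(P[...,2]>zmin)&(P[...,2]<zmax); return P[m],np.argwhere(m)
def rep(name,tag,n,col,box,**k):
    p,ij=blobs(tag,n,col,box,**k)
    if len(p)<2: print(name,n,'none');return
    print(name,n,len(p),'px(u,v)',ij.mean(0)[::-1].round(1),'mean',p.mean(0).round(1),'p5',np.percentile(p,5,0).round(1),'p95',np.percentile(p,95,0).round(1))
E
python3 - <<'E'
from m import *
T=('top0','top');S=('side0','side')
rep('crank',*T,'red',(250,185,280,235)); rep('crank',*S,'red',(305,185,350,210))
rep('green',*T,'green',(200,262,230,292)); rep('green',*S,'green',(350,285,385,315))
rep('redb',*T,'red',(405,258,440,290)); rep('redb',*S,'red',(375,175,400,195))
rep('paddle',*T,'blue',(360,185,385,225)); rep('paddletop',*T,'blue',(360,185,385,225),zmin=122);rep('paddle',*S,'blue',(322,165,348,205))
rep('yel',*T,'yellow',(335,120,375,165)); rep('yel',*S,'yellow',(262,160,310,200))
rep('pink',*T,'pink',(220,135,300,195)); rep('pink',*S,'pink',(250,190,315,245))
p,ij=blobs(*T,'yellow',(335,120,375,165))
for a,b in zip(p,ij): print(b,a.round(1))
# bin rim
f=np.load('pics/top0.npz');P=cloud('top',f['d']);R=P[140:210,315:390].reshape(-1,3)
r=R[(R[:,2]>105)&(R[:,2]<122)]
print('rim',len(r),r[:,2].mean(),cv2.minAreaRect(r[:,:2].astype(np.float32)))
# base plate orientation: rail ends
B=P[130:215,225:430].reshape(-1,3);b=B[(B[:,2]>6)&(B[:,2]<25)];print('plate',cv2.minAreaRect(b[:,:2].astype(np.float32)),np.median(b[:,2]))
E
python3 - <<'E'
import cv2
im=cv2.imread('pics/top0.png')[120:220,225:430]
cv2.imwrite('pics/topc.png',cv2.resize(im,None,fx=3.9,fy=3.9,interpolation=cv2.INTER_CUBIC))
E
```

```text
crank top 200 px(u,v) [260.9 210.6] mean [515.6 129.9 241.9] p5 [481.4 123.8 237.9] p95 [551.  136.3 245.7]
crank side 93 px(u,v) [327.8 198.3] mean [514.2 134.2 239.7] p5 [483.1 129.2 235.2] p95 [548.4 139.1 244.1]
green top 126 px(u,v) [214.4 278.1] mean [359.6 285.3  22.4] p5 [346.2 271.3  17.2] p95 [373.6 299.4  27.4]
green side 93 px(u,v) [368.1 299.2] mean [359.  289.4  20.5] p5 [345.3 275.4  14.9] p95 [372.4 302.4  24.3]
redb top 152 px(u,v) [421.4 273.4] mean [ 378.1 -281.6   20.3] p5 [ 363.  -297.4   11.7] p95 [ 392.8 -266.2   26.6]
redb side 53 px(u,v) [387.  183.9] mean [ 377.5 -273.7   20.7] p5 [ 363.  -287.1   12.5] p95 [ 391.7 -262.    25.7]
paddle top 59 px(u,v) [372.  204.6] mean [ 549.3 -138.6  133.1] p5 [ 526.7 -141.5  128.9] p95 [ 572.  -135.8  137. ]
paddletop top 59 px(u,v) [372.  204.6] mean [ 549.3 -138.6  133.1] p5 [ 526.7 -141.5  128.9] p95 [ 572.  -135.8  137. ]
paddle side 232 px(u,v) [335.  184.2] mean [ 549.2 -135.2   89.6] p5 [ 531.3 -141.    46.5] p95 [ 567.4 -129.2  130.2]
yel top 39 px(u,v) [352.1 144.6] mean [718.  -89.4  98. ] p5 [697.5 -97.7  82.6]
[... 978 characters left out ...]
6 353] [717.6 -92.3  85.7]
[146 354] [718.3 -95.1  83.3]
[146 355] [717.5 -97.7  86.3]
[147 348] [706.4 -77.8 114.9]
[147 349] [705.  -80.2 119.9]
[147 350] [705.  -82.9 120. ]
[148 348] [702.6 -77.6 118.6]
[148 349] [703.6 -80.4 115.2]
[148 350] [703.1 -83.  116.9]
[149 348] [699.  -77.5 121.9]
[149 349] [699.9 -80.3 118.5]
[149 350] [699.7 -82.9 119.6]
[150 348] [697.1 -77.6 118.9]
[150 349] [696.7 -80.2 120.3]
[150 350] [697.5 -83.  117.5]
rim 433 113.98136412307831 ((642.12548828125, -79.10102081298828), (129.7511444091797, 134.11868286132812), 89.4759521484375)
plate ((665.6678466796875, -19.626434326171875), (247.87493896484375, 592.1175537109375), 0.3542316257953644) 20.43210609933726
```

View pics/topc.png

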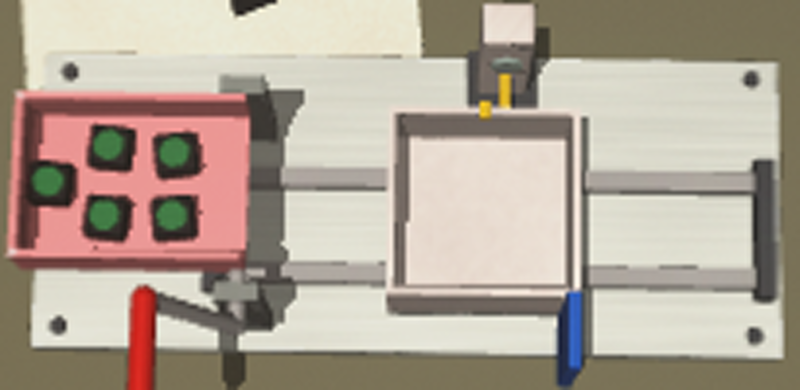

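The crop shows the stripe at (485,110) and the pointer at (505,90), with the rail parallel to y to within 0.3°. The heights fit the text: paddle 133, crank top 242 (so its centre is about 235), rim 114 and pointer about 84. The hinge then comes out at y≈84. Next I'll move over the paddle.

>>> step_arm(steps=[[2.2, 3.96, 0, -2.05], [2.2, 3.96, 0, -2.05], [2.2, 3.96, 0, -2.05], [2.2, 3.96, 0, -2.05], [2.2, 3.96, 0, -2.05], [2.2, 3.96, 0, -2.05], [2.2, 3.96, 0, -2.05], [2.2, 3.96, 0, -2.05], [2.2, 3.96, 0, -2.05], [2.2, 3.96, 0, -2.05], [2.2, 3.96, 0, -2.05], [2.2, 3.96, 0, -2.05]], grip=-1)

```text
time_s: 1.3
position: [544.9, -136.8, 238.3]
orientation: [[1.0, -0.002, -0.001], [-0.002, -1.0, 0.0], [-0.001, -0.0, -1.0]]
wrist_force: [0.0, -0.6, 0.6]
width: 88.5
finger_force: 0.0
```

>>> step_arm(steps=[[0, 0, 0, 0], [0, 0, 0, 0]])

```text
time_s: 1.5
position: [544.6, -137.8, 238.1]
orientation: [[1.0, 0.003, -0.001], [0.003, -1.0, -0.0], [-0.001, 0.0, -1.0]]
wrist_force: [0.1, -0.8, 1.0]
width: 87.8
finger_force: 0.0
```

>>> step_arm(steps=[[0, 0, -4, 0], [0, 0, -4, 0], [0, 0, -4, 0], [0, 0, -2.3, 0], [0, 0, 0, 0], [0, 0, 0, 0]])

```text
time_s: 2.1
position: [544.0, -139.9, 95.7]
orientation: [[1.0, -0.002, -0.001], [-0.002, -1.0, 0.0], [-0.001, -0.0, -1.0]]
wrist_force: [0.3, 0.1, 0.0]
width: 87.8
finger_force: 0.0
```

>>> step_arm(steps=[[0, 0, 0, 0], [0, 0, 0, 0], [0, 0, 0, 0], [0, 0, 0, 0], [0, 0, 0, 0], [0, 0, 0, 0], [0, 0, 0, 0], [0, 0, 0, 0]], grip=1, squeeze=15)

```text
time_s: 2.9
position: [544.6, -138.6, 95.6]
orientation: [[1.0, -0.0, -0.0], [-0.0, -1.0, 0.0], [-0.0, -0.0, -1.0]]
wrist_force: [-0.0, -0.1, -0.1]
width: 26.0
finger_force: 0.0
```

>>> step_arm(steps=[[0, 0, 0, 0], [0, 0, 0, 0], [0, 0, 0, 0], [0, 0, 0, 0]])

```text
time_s: 3.3
position: [544.6, -138.5, 95.6]
orientation: [[1.0, -0.001, -0.0], [-0.001, -1.0, 0.0], [-0.0, -0.0, -1.0]]
wrist_force: [0.9, 1.3, 0.2]
width: 9.9
finger_force: 15.0
```

>>> step_arm(steps=[[0, 1, 0, 0], [0, 1.5, 0, 0], [0, 1.5, 0, 0], [0, 1.5, 0, 0], [0, 1, 0, 0], [0, 0.5, 0, 0], [0, 0, 0, 0]])

```text
time_s: 4.0
position: [545.2, -66.7, 95.6]
orientation: [[1.0, 0.0, 0.001], [0.0, -1.0, 0.002], [0.001, -0.002, -1.0]]
wrist_force: [5.3, 2.6, -6.2]
width: 10.0
finger_force: 15.0
```

>>> step_arm(steps=[[0, 1, 0, 0], [0, 1, 0, 0], [0, 1, 0, 0], [0, 0.5, 0, 0], [0, 0, 0, 0]])

```text
time_s: 4.5
position: [545.5, -32.6, 95.7]
orientation: [[1.0, -0.0, 0.002], [-0.0, -1.0, 0.001], [0.002, -0.001, -1.0]]
wrist_force: [5.6, 1.2, -5.7]
width: 9.8
finger_force: 15.0
```

>>> step_arm(steps=[[0, 0.8, 0, 0], [0, 0.8, 0, 0], [0, 0.4, 0, 0], [0, 0, 0, 0]])

```text
time_s: 4.9
position: [545.4, -20.6, 95.6]
orientation: [[1.0, 0.004, 0.002], [0.004, -1.0, -0.013], [0.002, 0.013, -1.0]]
wrist_force: [5.9, -30.1, -8.5]
width: 19.0
finger_force: 15.0
```

>>> step_arm(steps=[[0, -0.4, 0, 0], [0, -0.2, 0, 0], [0, 0, 0, 0], [0, 0, 0, 0]])

```text
time_s: 5.3
position: [545.5, -25.2, 95.6]
orientation: [[1.0, 0.001, 0.002], [0.001, -1.0, -0.009], [0.002, 0.009, -1.0]]
wrist_force: [5.3, -22.0, -6.5]
width: 9.7
finger_force: 15.0
```

```bash
python3 - <<'E'
from h import *
from m import *
grab('side','side1'); grab('top','top1')
rep('crank','top1','top','red',(250,185,280,235)); rep('crank','side1','side','red',(305,185,350,210))
rep('paddle','top1','top','blue',(300,185,360,225),zmin=122);rep('yel','top1','top','yellow',(290,120,335,165))
E
```

```text
crank top 200 px(u,v) [260.9 210.6] mean [515.6 129.8 242. ] p5 [481.5 123.9 237.8] p95 [550.9 136.2 245.5]
crank side 142 px(u,v) [326.7 198.1] mean [518.5 129.1 235.7] p5 [483.6  68.8 196.8] p95 [552.5 139.2 243.8]
paddle top none
yel top 9 px(u,v) [306.3 147.7] mean [703.3  32.6 117.9] p5 [699.5  30.7 115.1] p95 [707.9  35.1 121.7]
```

View pics/top1.png

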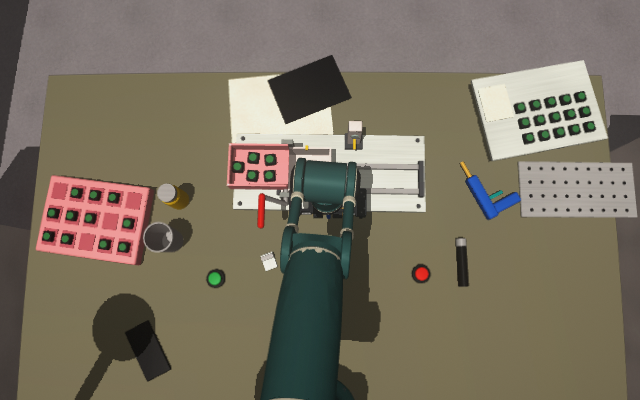

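The picture shows the arm over the carriage, the bin against the stop with its lip end under the tray, and the stripe at (306,148). Next I'll release, rise and straddle the crank.

>>> step_arm(steps=[[0, 0, 0, 0], [0, 0, 0, 0], [0, 0, 0, 0], [0, 0, 0, 0], [0, 0, 2, 0], [0, 0, 4, 0], [0, 0, 4.5, 0], [0, 0, 4.5, 0], [0, 0, 4.5, 0]], grip=-1)

```text
time_s: 6.3
position: [544.0, -18.9, 292.5]
orientation: [[1.0, 0.0, -0.001], [0.0, -1.0, 0.001], [-0.001, -0.001, -1.0]]
wrist_force: [-0.2, -0.2, 0.2]
width: 80.1
finger_force: 0.0
```

>>> step_arm(steps=[[-0.5, 3, 0, 0], [-0.6, 4, 0, 0], [-0.6, 4, 0, 0], [-0.6, 3.2, 0, 0], [-0.6, 1, 0, 0], [0, 0, -3, 0], [0, 0, -3, 0], [0, 0, -1.2, 0], [0, 0, 0, 0], [0, 0, 0, 0]])

```text
time_s: 7.3
position: [516.0, 132.1, 219.5]
orientation: [[1.0, -0.001, 0.001], [-0.001, -1.0, 0.0], [0.001, -0.0, -1.0]]
wrist_force: [-0.2, 0.4, -0.6]
width: 88.2
finger_force: 0.0
```

>>> step_arm(steps=[[0, 0, 0, 0], [0, 0, 0, 0], [0, 0, 0, 0], [0, 0, 0, 0], [0, 0, 0, 0], [0, 0, 0, 0], [0, 0, 0, 0], [0, 0, 0, 0], [0, 0, 0, 0], [0, 0, 0, 0], [0, 0, 0, 0], [0, 0, 0, 0]], grip=1, squeeze=20)

```text
time_s: 8.5
position: [515.6, 131.3, 218.6]
orientation: [[1.0, -0.001, -0.0], [-0.001, -1.0, -0.002], [-0.0, 0.002, -1.0]]
wrist_force: [1.3, -5.9, 0.1]
width: 15.3
finger_force: 20.0
```

```bash
python3 -c "
import numpy as np
t=np.radians(np.r_[np.arange(25,-50,-6.2),-49.5]);y=110*np.sin(t);z=110*np.cos(t)
print(np.c_[np.diff(y),np.diff(z)].round(1).tolist(), y[-1]-y[0],z[-1]-z[0])"
```

```text
[[-11.0, 4.4], [-11.5, 3.2], [-11.7, 2.0], [-11.9, 0.7], [-11.9, -0.6], [-11.7, -1.9], [-11.5, -3.1], [-11.1, -4.4], [-10.5, -5.5], [-9.9, -6.6], [-9.1, -7.7], [-8.2, -8.6], [-0.1, -0.1]] -130.13266500748034 -28.25457125771129
```

>>> step_arm(steps=[[0, -0.55, 0.22, 0], [0, -0.55, 0.22, 0], [0, -0.57, 0.16, 0], [0, -0.58, 0.16, 0], [0, -0.58, 0.1, 0], [0, -0.59, 0.1, 0], [0, -0.6, 0.04, 0], [0, -0.59, 0.03, 0], [0, -0.6, -0.03, 0], [0, -0.59, -0.03, 0], [0, -0.59, -0.1, 0], [0, -0.58, -0.09, 0]])

```text
time_s: 9.7
position: [515.4, 65.3, 228.1]
orientation: [[1.0, -0.001, 0.0], [-0.001, -1.0, 0.006], [0.0, -0.006, -1.0]]
wrist_force: [-4.7, 6.7, 6.5]
width: 15.5
finger_force: 20.1
```

>>> step_arm(steps=[[0, -0.58, -0.15, 0], [0, -0.57, -0.16, 0], [0, -0.56, -0.22, 0], [0, -0.55, -0.22, 0], [0, -0.53, -0.27, 0], [0, -0.52, -0.28, 0], [0, -0.5, -0.33, 0], [0, -0.49, -0.33, 0], [0, -0.46, -0.38, 0], [0, -0.45, -0.39, 0], [0, -0.35, -0.36, 0], [0, 0, 0, 0]])

```text
time_s: 10.9
position: [515.0, 8.6, 195.3]
orientation: [[1.0, -0.001, -0.001], [-0.001, -1.0, 0.004], [-0.001, -0.004, -1.0]]
wrist_force: [-1.5, 5.1, -1.8]
width: 14.9
finger_force: 19.8
```

>>> step_arm(steps=[[0, -0.4, -0.4, 0], [0, -0.3, -0.4, 0], [0, 0, 0, 0], [0, 0, 0, 0], [0, 0, 0, 0]])

```text
time_s: 11.4
position: [515.0, 1.5, 187.1]
orientation: [[1.0, -0.001, -0.002], [-0.001, -1.0, 0.003], [-0.002, -0.003, -1.0]]
wrist_force: [-0.4, 4.9, -2.1]
width: 14.6
finger_force: 19.9
```

```bash
python3 - <<'E'
from h import *
im,_=grab('side','side2'); jm,_=grab('top','top2')
a=cv2.resize(im[130:280,210:410],None,fx=2,fy=2,interpolation=2);b=cv2.resize(jm[110:260,200:400],None,fx=2,fy=2,interpolation=2)
cv2.imwrite('pics/c2.png',np.hstack([a,b])[:,:,::-1])
E
```

```text
(no output)
```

View pics/c2.png

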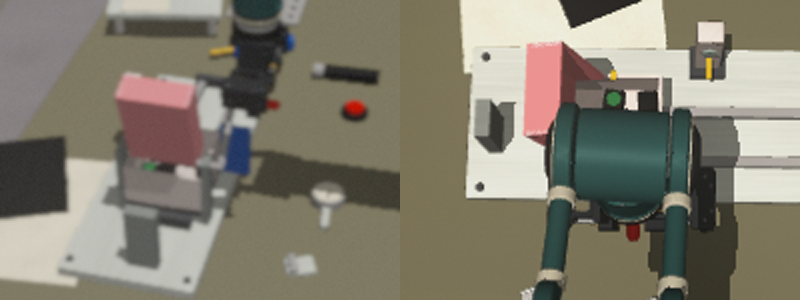

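The tray (pink at (160,120) in the left half) is fully tipped over the bin, and cells are visible in the bin. Next I'll swing it back.

>>> step_arm(steps=[[0, 0.35, 0.4, 0], [0, 0.75, 0.75, 0], [0, 0.9, 0.76, 0], [0, 1.0, 0.66, 0], [0, 1.05, 0.55, 0], [0, 1.1, 0.44, 0], [0, 1.15, 0.31, 0], [0, 1.17, 0.19, 0], [0, 1.19, 0.06, 0], [0, 1.19, -0.07, 0], [0, 1.17, -0.2, 0], [0, 0, 0, 0]])

```text
time_s: 12.7
position: [516.4, 112.3, 228.7]
orientation: [[1.0, 0.001, 0.003], [0.001, -1.0, 0.002], [0.003, -0.002, -1.0]]
wrist_force: [-2.8, 2.9, 3.9]
width: 15.1
finger_force: 20.0
```

>>> step_arm(steps=[[0, 0.7, -0.18, 0], [0, 0.65, -0.24, 0], [0, 0.5, -0.2, 0], [0, 0.3, -0.12, 0], [0, 0, 0, 0], [0, 0, 0, 0]])

```text
time_s: 13.3
position: [516.6, 131.3, 220.5]
orientation: [[1.0, -0.0, 0.002], [-0.0, -1.0, -0.001], [0.002, 0.001, -1.0]]
wrist_force: [-2.5, -3.9, 8.1]
width: 15.4
finger_force: 20.0
```

>>> step_arm(steps=[[0, 0.2, -0.1, 0], [0, 0.2, -0.1, 0], [0, 0.2, 0, 0], [0, 0, 0, 0]])

```text
time_s: 13.7
position: [516.7, 131.5, 220.3]
orientation: [[1.0, -0.0, 0.003], [-0.0, -1.0, -0.012], [0.003, 0.012, -1.0]]
wrist_force: [-7.3, -23.4, 19.0]
width: 15.5
finger_force: 20.0
```

>>> step_arm(steps=[[0, -0.4, 0.1, 0], [0, 0, 0, 0]])

```text
time_s: 13.9
position: [516.6, 131.4, 220.5]
orientation: [[1.0, -0.001, 0.003], [-0.001, -1.0, -0.003], [0.003, 0.003, -1.0]]
wrist_force: [-5.1, -9.7, 12.8]
width: 15.4
finger_force: 20.0
```

>>> step_arm(steps=[[0, 0, 0, 0], [0, 0, 0, 0], [0, 0, 0, 0], [0, 0, 0, 0], [0, 0, 3, 0], [0, 0, 3, 0], [-1, -4, 1, 0], [-2, -4, 0, 0], [-3, -4, 0, 0], [-4, -4, 0, 0], [-4, -4, 0, 0], [0, 0, 0, 0]], grip=-1)

```text
time_s: 15.1
position: [381.8, -59.7, 287.3]
orientation: [[1.0, -0.006, -0.001], [-0.006, -1.0, -0.001], [-0.001, 0.001, -1.0]]
wrist_force: [-0.5, 0.7, 0.4]
width: 88.1
finger_force: 0.0
```

```bash
python3 - <<'E'
from h import *
from m import *
im,_=grab('side','side3'); jm,_=grab('top','top3')
rep('crank','top3','top','red',(250,185,280,235));rep('paddle','top3','top','blue',(300,185,360,225),zmin=122);rep('yel','top3','top','yellow',(290,120,335,165))
a=cv2.resize(im[130:280,210:410],None,fx=2,fy=2,interpolation=2);b=cv2.resize(jm[110:260,200:400],None,fx=2,fy=2,interpolation=2)
cv2.imwrite('pics/c3.png',np.hstack([a,b])[:,:,::-1])
E
```

```text
crank top 200 px(u,v) [260.9 210.7] mean [515.5 129.9 241.9] p5 [481.5 124.1 238. ] p95 [551.2 136.4 245.9]
paddle top 60 px(u,v) [328.  203.5] mean [551.4 -26.1 132.6] p5 [529.4 -28.8 129. ] p95 [574.2 -23.4 136.7]
yel top 9 px(u,v) [306.2 147.8] mean [703.   32.9 117.8] p5 [699.4  30.7 115.3] p95 [708.3  36.2 121.2]
```

View pics/c3.png

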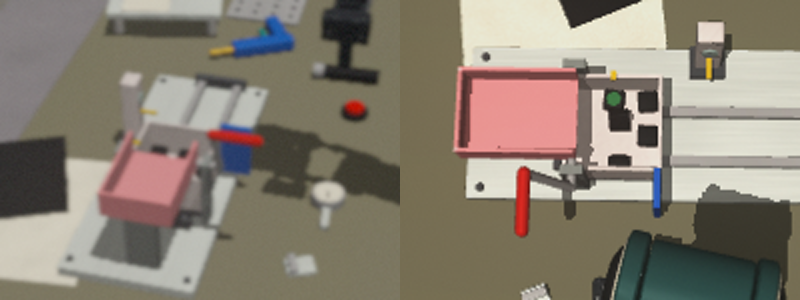

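All five cells lie in the bin (black blocks at (613,98), (648,100), (620,120), (648,136) and (620,160)). The tray is empty and level, and the crank is back at its first reading. The bin has to move about −128 mm.

>>> step_arm(steps=[[4, 0.8, 0, 0], [4.2, 0.9, 0, 0], [4.2, 0.9, 0, 0], [4, 0.8, 0, 0], [0, 0, -4, 0], [0, 0, -5, 0], [0, 0, -5, 0], [0, 0, -4, 0], [0, 0, -1.2, 0], [0, 0, 0, 0], [0, 0, 0, 0]])

```text
time_s: 16.3
position: [550.9, -22.3, 97.3]
orientation: [[1.0, 0.001, 0.003], [0.001, -1.0, -0.0], [0.003, 0.0, -1.0]]
wrist_force: [-0.5, 0.5, 0.4]
width: 88.0
finger_force: 0.0
```

>>> step_arm(steps=[[0, 0, 0, 0], [0, 0, 0, 0], [0, 0, 0, 0], [0, 0, 0, 0], [0, 0, 0, 0], [0, 0, 0, 0], [0, 0, 0, 0], [0, 0, 0, 0], [0, 0, 0, 0], [0, 0, 0, 0], [0, 0, 0, 0], [0, 0, 0, 0]], grip=1, squeeze=15)

```text
time_s: 17.5
position: [548.9, -25.4, 95.6]
orientation: [[1.0, 0.0, -0.0], [0.0, -1.0, -0.004], [-0.0, 0.004, -1.0]]
wrist_force: [-0.2, -8.7, -1.0]
width: 9.8
finger_force: 15.0
```

>>> step_arm(steps=[[0, -0.6, 0, 0], [0, -1, 0, 0], [0, -1.4, 0, 0], [0, -1.5, 0, 0], [0, -1.5, 0, 0], [0, -1.5, 0, 0], [0, -1.5, 0, 0], [0, -1.4, 0, 0], [0, -1, 0, 0], [0, -0.8, 0, 0], [0, -0.5, 0, 0], [0, 0, 0, 0]])

```text
time_s: 18.7
position: [547.8, -152.2, 95.6]
orientation: [[1.0, -0.001, -0.002], [-0.001, -1.0, -0.002], [-0.002, 0.002, -1.0]]
wrist_force: [-5.1, -0.6, 2.8]
width: 9.9
finger_force: 15.0
```

>>> step_arm(steps=[[0, 0, 0, 0]])

```text
time_s: 18.8
position: [547.9, -152.2, 95.6]
orientation: [[1.0, -0.001, -0.002], [-0.001, -1.0, -0.002], [-0.002, 0.002, -1.0]]
wrist_force: [-5.5, -1.7, 3.8]
width: 9.9
finger_force: 15.0
```

```bash
cat > mk.py <<'E'
from m import *
def mark(tag):
    """stripe & pointer y by sub-pixel centroid of yellowness along each row, top view, known heights"""
    grab('top',tag); f=np.load(f'pics/{tag}.npz'); im=f['im'].astype(float)
    # saturation-like yellowness
    Y=np.clip(np.minimum(im[...,0],im[...,1])-im[...,2]-40,0,None)
    P=optics.camera_params('top'); p,ij=blobs(tag,'top','yellow',(335,120,375,165))
    for nm,sel,h in(('stripe',p[:,2]>105,114),('ptr',p[:,2]<100,82)):
        q=ij[sel]
        if len(q)==0: print(nm,'none');continue
        out=[]
        for v in np.unique(q[:,0]):
            c=q[q[:,0]==v,1]; u=np.arange(c.min()-2,c.max()+3); w=Y[v,u]
            uc=(w*u).sum()/w.sum()
            a,b=world('top',[uc,uc],[v,v],[1000,1400]); t=(h-a[2])/(b[2]-a[2]); r=a+t*(b-a); out.append([v,uc,r[0],r[1]])
        out=np.array(out);print(nm,out.mean(0).round(2),'sd y',out[:,3].std().round(2))
E
python3 - <<'E'
from mk import *
mark('top4')
print(sensors.sense()['position'])
p,ij=blobs('top4','top','yellow',(335,120,375,165))
E
```

```text
stripe [148.   354.18 704.02 -94.18] sd y 0.1
ptr [142.   353.97 730.01 -95.09] sd y 0.05
[ 547.82646922 -152.18322862   95.56774773]
```

>>> step_arm(steps=[[0, -0.08, 0, 0], [0, 0, 0, 0], [0, 0, 0, 0]])

```text
time_s: 19.15
position: [547.8, -152.2, 95.6]
orientation: [[1.0, -0.001, -0.002], [-0.001, -1.0, -0.001], [-0.002, 0.001, -1.0]]
wrist_force: [-4.7, 0.1, 3.7]
width: 9.8
finger_force: 15.0
```

```bash
python3 - <<'E'
from mk import *
mark('top5')
print(sensors.sense()['position'])
E
```

```text
stripe [148.   354.19 704.02 -94.18] sd y 0.1
ptr [142.   353.97 730.01 -95.09] sd y 0.05
[ 547.82442863 -152.16652243   95.55513354]
```

>>> step_arm(steps=[[0, -0.1, 0, 0], [0, -0.05, 0, 0], [0, 0, 0, 0], [0, 0, 0, 0]])

```text
time_s: 19.6
position: [547.8, -153.0, 95.6]
orientation: [[1.0, -0.001, -0.002], [-0.001, -1.0, -0.0], [-0.002, 0.0, -1.0]]
wrist_force: [-4.5, 1.4, 3.7]
width: 9.7
finger_force: 15.0
```

```bash
python3 - <<'E'
from mk import *
mark('top6')
print(sensors.sense()['position'])
E
```

```text
stripe [148.   354.33 704.03 -94.57] sd y 0.42
ptr [143.   354.01 727.19 -95.19] sd y 0.2
[ 547.82304701 -153.06458276   95.57452279]
```

>>> step_arm(steps=[[0, 0, 0, 0], [0, 0, 0, 0], [0, 0, 0, 0], [0, 0, 0, 0], [0, 0, 3, 0], [0, 0, 5, 0], [0, 0, 5, 0], [0, 0, 5, 0], [-4, 2, 2, 0], [-4, 2, 0, 0], [-4, 2, 0, 0], [0, 0, 0, 0]], grip=-1)

```text
time_s: 20.85
position: [425.0, -90.5, 295.5]
orientation: [[1.0, 0.001, -0.001], [0.001, -1.0, 0.0], [-0.001, -0.0, -1.0]]
wrist_force: [1.0, 0.1, 0.2]
width: 88.2
finger_force: 0.0
```

```bash
python3 - <<'E'
from mk import *
mark('top7'); print(sensors.sense()['position'])
f=np.load('pics/top7.npz');P=cloud('top',f['d'])
R=P[170:260,135:195].reshape(-1,3);r=R[(R[:,2]>60)&(R[:,2]<135)]
print('tall stuff',r[:,:2].min(0),r[:,:2].max(0)); b=r[r[:,0]<520]; print('beaker',cv2.minEnclosingCircle(b[b[:,2]>105][:,:2].astype(np.float32)))
g=P[274:283,210:220].reshape(-1,3); print('green top z',np.median(g,0))
s=np.load('pics/side3.npz');Q=cloud('side',s['d']);print('side',np.median(Q[295:303,364:373].reshape(-1,3),0))
E
```

```text
stripe [148.   354.33 704.03 -94.57] sd y 0.42
ptr [143.   354.   727.19 -95.19] sd y 0.2
[427.40444702 -91.5898327  295.94719436]
tall stuff [425.34023084 372.25040032] [607.50001731 456.11316431]
beaker ((463.4787902832031, 416.791748046875), 39.88136672973633)
green top z [359.86766123 285.08400618  22.69541704]
side [359.66864282 288.4192395   21.8063288 ]
```

>>> step_arm(steps=[[0, 3, 0, 0], [0, 4, 0, 0], [-0.5, 4.2, 0, 0], [-0.8, 4.2, 0, 0], [-1, 4.2, 0, 0], [-1, 4.2, 0, 0], [-1, 4.2, 0, 0], [-1, 4, 0, 0], [-0.9, 3.6, 0, 0], [-0.5, 2.2, 0, 0], [0, 0, 0, 0]], grip=1)

```text
time_s: 22.0
position: [362.5, 288.6, 295.6]
orientation: [[1.0, 0.003, 0.0], [0.003, -1.0, 0.001], [0.0, -0.001, -1.0]]
wrist_force: [-0.2, -0.0, -0.0]
width: 2.6
finger_force: 0.0
```

>>> step_arm(steps=[[0, 0, -5, 0], [0, 0, -5, 0], [0, 0, -5, 0], [0, 0, -5, 0], [0, 0, -3, 0], [0, 0, 0, 0], [0, 0, 0, 0]])

```text
time_s: 22.7
position: [362.8, 285.2, 65.8]
orientation: [[1.0, -0.001, -0.0], [-0.001, -1.0, -0.001], [-0.0, 0.001, -1.0]]
wrist_force: [1.5, 0.2, 0.3]
width: 0.7
finger_force: 0.0
```

>>> step_arm(steps=[[-0.2, 0, -2, 0], [0, 0, -1.4, 0], [0, 0, 0, 0], [0, 0, 0, 0]])

```text
time_s: 23.1
position: [361.8, 286.7, 33.9]
orientation: [[1.0, -0.001, 0.003], [-0.001, -1.0, 0.002], [0.003, -0.002, -1.0]]
wrist_force: [0.2, -0.1, -0.0]
width: 0.4
finger_force: 0.0
```

>>> step_arm(steps=[[0, 0, -0.4, 0], [0, 0, -0.3, 0], [0, 0, -0.2, 0], [0, 0, -0.2, 0], [0, 0, 0, 0], [0, 0, 0, 0]])

```text
time_s: 23.7
position: [360.2, 285.9, 20.9]
orientation: [[1.0, -0.0, 0.0], [-0.0, -1.0, 0.0], [0.0, -0.0, -1.0]]
wrist_force: [-0.0, -0.3, 2.2]
width: 0.8
finger_force: 1.1
```

Contact at about z=21–22 mm. I'll press on in small steps.

>>> step_arm(steps=[[0, 0, -0.2, 0], [0, 0, -0.2, 0], [0, 0, -0.2, 0], [0, 0, 0, 0], [0, 0, 0, 0]])

```text
time_s: 24.2
position: [360.3, 285.9, 16.2]
orientation: [[1.0, -0.0, -0.0], [-0.0, -1.0, -0.0], [-0.0, 0.0, -1.0]]
wrist_force: [-5.9, -3.2, 17.6]
width: 0.5
finger_force: 8.7
```

>>> step_arm(steps=[[0, 0, 1, 0], [0, 0, 3, 0], [0, 0, 5, 0], [0, 0, 5, 0], [0, 0, 5, 0], [0, 0, 0, 0], [0, 0, 0, 0]])

```text
time_s: 24.9
position: [360.6, 286.2, 205.9]
orientation: [[1.0, -0.001, 0.003], [-0.001, -1.0, 0.002], [0.003, -0.002, -1.0]]
wrist_force: [-0.0, -0.2, 0.1]
width: 0.5
finger_force: 0.0
```

```bash
python3 - <<'E'
from mk import *
mark('top8'); s=sensors.sense();print(s['position'],s['time_s'])
rep('crank','top8','top','red',(250,185,280,235));rep('paddle','top8','top','blue',(360,185,390,225),zmin=122)
im=np.load('pics/top8.npz')['im']
cv2.imwrite('pics/c8.png',cv2.resize(im[120:215,225:395],None,fx=4.5,fy=4.5,interpolation=2)[:,:,::-1])
E
```

```text
stripe [148.   354.33 704.03 -94.56] sd y 0.4
ptr [143.   354.   727.19 -95.19] sd y 0.21
[359.39592974 285.35473577 203.9331768 ] 24.95
crank top 201 px(u,v) [260.9 210.9] mean [514.9 129.9 241.9] p5 [479.4 124.1 237.9] p95 [551.  136.2 245.8]
paddle top 78 px(u,v) [377.5 204.5] mean [ 549.7 -152.8  132.5] p5 [ 527.3 -156.6  128.8] p95 [ 571.6 -148.7  135.6]
```

View pics/c8.png

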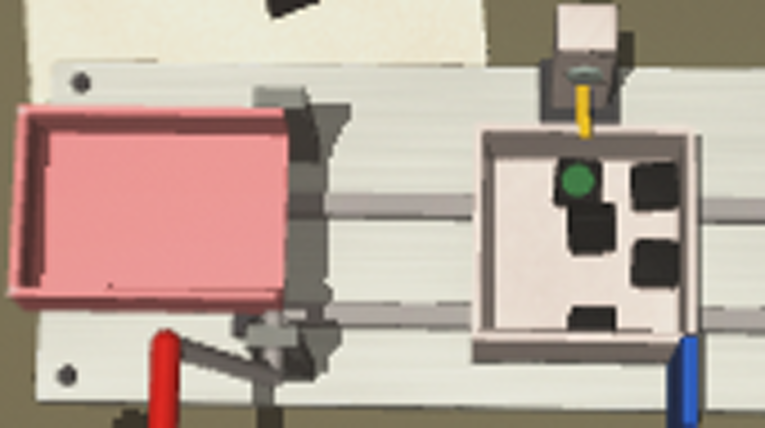

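The stripe and pointer line up at (585,130), to within about 0.5 mm. All five cells are in the bin, and the tray is level and empty.

```bash
python3 -c "
from workcell import arm
print(arm.job_done())"
```

```text
the job is handed in; nothing more can be done
None
```

The job is handed in at about 25 s: all five cells are in the bin, the tray is back level, the bin's stripe is within about 0.5 mm of the pointer, and the green button was pressed to its stop there; the red button was not touched.

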